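# Re-rack four spare parts in reverse order

### The arm

A 6-joint arm with a two-finger parallel gripper is mounted at the origin on the work surface. World frame = base frame: x ahead of the robot, y to its left, z up, the work surface at z = 0. Lengths are in m, angles in rad, forces in N, time in s.
With the tool pointing down it reaches from about 0.425 to 0.925 m from the base axis. Payload 12.5 kg.
Tool frame: the origin (TCP) lies on the centre line of the jaws, within the pads' length; the fingertips stand 14 mm ahead of it and the grasp point (between the pads) lies 5 mm behind it; x points along the fingers, y is the direction in which the jaws open and shut, and the axes are right-handed (so a half turn about x gives the same grasp; the last joint's range is limited). The gripper opens to 85 mm and grips with 20 to 120 N. Pads are 22 mm wide; open, the fingers measure 114 mm over their backs; the gripper's body (76 mm by 85 mm) begins 54 mm behind the grasp point. The pads swing forward as they close: fully open they stand 13 mm farther back than shut.
Start: joints at [0.998, 0.491, 1.559, -0, 1.092, -0.106], TCP at [0.281, 0.558, 0.245] pointing down, gripper open.
Joint ranges: [-3.1, 3.1], [-0.84, 2.19], [0.05, 2.79], [-1.13, 4.28], [0.06, 2.93], [-2.69, 2.69]. Speed limits (rad/s): [2.22, 2.22, 2.79, 3.14, 3.14, 3.14].

### API

Orientations are given as a unit quaternion [w, x, y, z].
In Python, from plant import robot gives the robot as it stands.
- The arm moves only by the shell command python3 -m creep 'ROWS' [FORCE]. ROWS is JSON, a list of rows, each a list of 7 numbers: the opening, from 0 (shut) to 1 (fully open), then the shift along the world's x, y, z in m, then the turn, a rotation vector about the world's x, y, z in degrees. A call has 1 to 20 rows; each row is the pose to reach, as a shift and turn from the pose measured when the call began; what a row does not reach only later rows make up. A row lasts 1/10 s, in which the tool goes at most 50 mm and 8.59 degrees, less where a joint would pass 70% of its speed; a pose out of reach is approached as far as the arm can. A call with a gripper value outside its range is refused whole. The fingers move at their own pace and stop on an object; FORCE is the grip in N (left out, the last holds). Time passes only in rows, so rows that repeat a pose let the fingers close. It gives the time, the measured TCP pose, the force and the opening at its end, in the units of the state.
- robot.sense(): the state, without advancing time (a new reading comes with each control period).
- robot.read_camera(name): name is "scene" or "top" or "wrist"; returns the picture (400x640x3 uint8, blue, green, red); there is no depth.
- robot.camera_params(name): a dict with "fovy" (degrees; the focal length in pixels is half the picture's height over the tangent of half this angle, whatever the lens; pixels are square), "cx", "cy" (the principal point, pixels), "D" ([k1, k2, p1, p2, k3] as OpenCV has them; the pictures are not rectified), "position" and "rotation" of the camera in the world. Camera axes: x right, y down, z forward; pixel columns grow to the right and rows downward; lengths in m; the calibration is good to about 2 mm. A picture is of the moment at which its call begins: read the wrist's pose just before it. camera_params takes no time and is no camera call; for the wrist camera it gives the pose at the moment of the call.
- robot.finish_job(): hands the job in, once; it reports no verdict.
Trained networks look in the newest picture that a camera, given by its name, has taken for a name from the list of things; names that differ only in an ending like _2 or _b are one class to them, and where a whole thing is asked for, a point or a joint stands for the part that bears it (a point fixed in the world has none). Each returns a list of dicts, best first, with "conf" (0 to 1); they miss things now and then, are a little off and sometimes report something else, mostly with a low value. They report only what shows in the picture. A call takes as long as a camera call. They do not tell look-alikes from the thing itself.
- robot.outline_of(camera, query): "region" (400x640 bool, what is visible of it) and "box" ([left, top, right, bottom] in pixels, round what is visible of it).
The state is a dict: "time_s": time; "joint_positions": joint angles; "qd": joint speeds; "joint_torque": joint torques, N m; "tcp_pos": TCP position; "orientation": TCP orientation; "ft_force": force on the tool from outside, world axes, zero at the start; "ft_torque": the same for the moment, N m; "finger_gap": opening from 0.0 (shut) to 1.0 (fully open).
Only numpy, scipy, OpenCV 4.12 (cv2) and the standard library are available. Lean on these libraries where they do the work, as an engineer would, in place of code of your own. Each camera call takes 0.05 s, during which the arm holds its last target. There are 200 camera calls.

### The job

Move the four spare parts from the full rack with the black pads into the empty rack, one to a compartment, in reverse order counted from the racks' handles: the part now nearest the handle goes into the compartment farthest from the other rack's handle, the next one into the second farthest, and so on, the part now farthest from the handle ending nearest to it. Stand every part upright on the compartment's floor, the same way up as now, and do not knock any of them over.

Things in the scene. Friction and masses are not known exactly. Their poses are not given: they have to be found in the camera images.
- bushing_center (a point): steel flanged bushing standing on its flange: 70 mm high, flange 40 mm across and 10 mm thick at the foot, above it a plain cylinder 30 mm across up to the top; the shortest part. About 250 g, loose. The point is on its axis, half-way up (35 mm above its foot); z points up along its axis. Starts upright on its pad in the full rack; 50 mm above its foot is a good height to grip
- fitting_center (a point): brass pipe fitting standing on its hexagon: 80 mm high, hexagon 42 mm over the corners and 24 mm high at the foot, above it a plain cylinder 26 mm across up to the top. About 220 g, loose. The point is on its axis, half-way up (40 mm above its foot); z points up along its axis. Starts upright on its pad in the full rack; 50 mm above its foot is a good height to grip
- roller_center (a point): white plastic conveyor roller standing on end: cylinder 36 mm across and 80 mm high, with a thin steel axle stub (12 mm across, 12 mm long) on top, 92 mm high in all. About 180 g, loose. The point is on its axis, half-way up (46 mm above its foot); z points up along its axis. Starts upright on its pad in the full rack; 50 mm above its foot is a good height to grip
- shaft_center (a point): dark steel stepped shaft standing on its thick end: 96 mm high, 36 mm across up to 26 mm, then 28 mm across up to 70 mm, then 20 mm across up to the top. About 400 g, loose. The point is on its axis, half-way up (48 mm above its foot); z points up along its axis. Starts upright on its pad in the full rack; 50 mm above its foot is a good height to grip
- rack_from: The full rack: blue plastic tray, 286 x 76 mm, fixed. Origin: centre of its underside. Four square compartments in a row along its y: centres at y -105, -35, 35, 105 mm, x 0; 64 mm inside, floor 4 mm and wall tops 16 mm above the table. Low steel loop handle (16 mm high) at the +y end only: y 105 is nearest the handle. A black pad and one part in each compartment.
- rack_to: The empty rack: blue plastic tray, 286 x 76 mm, fixed. Origin: centre of its underside. Four square compartments in a row along its y: centres at y -105, -35, 35, 105 mm, x 0; 64 mm inside, floor 4 mm and wall tops 16 mm above the table. Low steel loop handle (16 mm high) at the +y end only: y 105 is nearest the handle. Empty, no pads.
- pad_bushing: black rubber pad 52 x 52 x 3 mm, fixed on the floor of the full rack's compartment in which the bushing stands at the start (it stays there and so remembers the bushing's place). Origin at the centre of its underside
- pad_fitting: black rubber pad 52 x 52 x 3 mm, fixed on the floor of the full rack's compartment in which the fitting stands at the start (it stays there and so remembers the fitting's place). Origin at the centre of its underside
- pad_roller: black rubber pad 52 x 52 x 3 mm, fixed on the floor of the full rack's compartment in which the roller stands at the start (it stays there and so remembers the roller's place). Origin at the centre of its underside
- pad_shaft: black rubber pad 52 x 52 x 3 mm, fixed on the floor of the full rack's compartment in which the shaft stands at the start (it stays there and so remembers the shaft's place). Origin at the centre of its underside
There are look-alikes about, which are no part of the job. What is shaped like the pad_fitting but blue is not meant.

How it is judged:
At the end, for the whole second after the job is handed in: Each part that started at y in the full rack stands at -y in the other rack: upright and the same way up (0.1 rad), on the floor of that compartment (height within 5 mm, axis within 17 mm of its centre along each rack axis: anywhere inside), released and at rest ((y of pad_bushing in the frame of rack_from below -0.14 m or y of pad_bushing in the frame of rack_from above -0.07 m or y of bushing_center in the frame of rack_to between 0.088 and 0.122 m) and (y of pad_bushing in the frame of rack_from below -0.07 m or y of pad_bushing in the frame of rack_from above 0 m or y of bushing_center in the frame of rack_to between 0.018 and 0.052 m) and (y of pad_bushing in the frame of rack_from below 0 m or y of pad_bushing in the frame of rack_from above 0.07 m or y of bushing_center in the frame of rack_to between -0.052 and -0.018 m) and (y of pad_bushing in the frame of rack_from below 0.07 m or y of pad_bushing in the frame of rack_from above 0.14 m or y of bushing_center in the frame of rack_to between -0.122 and -0.088 m) and x of bushing_center in the frame of rack_to between -0.017 and 0.017 m and z of bushing_center in the frame of rack_to between 0.034 and 0.044 m and angle between each of bushing_center, fitting_center, roller_center, shaft_center's own z axis and vertical below 0.1 rad and linear speed of each of bushing, fitting, roller, shaft below 0.02 m/s and angular speed of each of bushing, fitting, roller, shaft below 0.2 rad/s and contact force between each of bushing, fitting, roller, shaft and the fingers below 0.1 N and (y of pad_fitting in the frame of rack_from below -0.14 m or y of pad_fitting in the frame of rack_from above -0.07 m or y of fitting_center in the frame of rack_to between 0.088 and 0.122 m) and (y of pad_fitting in the frame of rack_from below -0.07 m or y of pad_fitting in the frame of rack_from above 0 m or y of fitting_center in the frame of rack_to between 0.018 and 0.052 m) and (y of pad_fitting in the frame of rack_from below 0 m or y of pad_fitting in the frame of rack_from above 0.07 m or y of fitting_center in the frame of rack_to between -0.052 and -0.018 m) and (y of pad_fitting in the frame of rack_from below 0.07 m or y of pad_fitting in the frame of rack_from above 0.14 m or y of fitting_center in the frame of rack_to between -0.122 and -0.088 m) and x of fitting_center in the frame of rack_to between -0.017 and 0.017 m and z of fitting_center in the frame of rack_to between 0.039 and 0.049 m and (y of pad_roller in the frame of rack_from below -0.14 m or y of pad_roller in the frame of rack_from above -0.07 m or y of roller_center in the frame of rack_to between 0.088 and 0.122 m) and (y of pad_roller in the frame of rack_from below -0.07 m or y of pad_roller in the frame of rack_from above 0 m or y of roller_center in the frame of rack_to between 0.018 and 0.052 m) and (y of pad_roller in the frame of rack_from below 0 m or y of pad_roller in the frame of rack_from above 0.07 m or y of roller_center in the frame of rack_to between -0.052 and -0.018 m) and (y of pad_roller in the frame of rack_from below 0.07 m or y of pad_roller in the frame of rack_from above 0.14 m or y of roller_center in the frame of rack_to between -0.122 and -0.088 m) and x of roller_center in the frame of rack_to between -0.017 and 0.017 m and z of roller_center in the frame of rack_to between 0.045 and 0.055 m and (y of pad_shaft in the frame of rack_from below -0.14 m or y of pad_shaft in the frame of rack_from above -0.07 m or y of shaft_center in the frame of rack_to between 0.088 and 0.122 m) and (y of pad_shaft in the frame of rack_from below -0.07 m or y of pad_shaft in the frame of rack_from above 0 m or y of shaft_center in the frame of rack_to between 0.018 and 0.052 m) and (y of pad_shaft in the frame of rack_from below 0 m or y of pad_shaft in the frame of rack_from above 0.07 m or y of shaft_center in the frame of rack_to between -0.052 and -0.018 m) and (y of pad_shaft in the frame of rack_from below 0.07 m or y of pad_shaft in the frame of rack_from above 0.14 m or y of shaft_center in the frame of rack_to between -0.122 and -0.088 m) and x of shaft_center in the frame of rack_to between -0.017 and 0.017 m and z of shaft_center in the frame of rack_to between 0.047 and 0.057 m); the robot touches nothing.
It fails at once if the bushing is knocked over (tilted more than 1 rad) (angle between bushing_center's own z axis and vertical above 1 rad).
It fails at once if the fitting is knocked over (tilted more than 1 rad) (angle between fitting_center's own z axis and vertical above 1 rad).
It fails at once if the roller is knocked over (tilted more than 1 rad) (angle between roller_center's own z axis and vertical above 1 rad).
It fails at once if the shaft is knocked over (tilted more than 1 rad) (angle between shaft_center's own z axis and vertical above 1 rad).
It also fails if it takes over 106 s, if anything falls off the work surface, if the arm or the gripper's body presses on something with over 40 N, if the wrist force passes 120 N, or if a joint passes its speed limit or range.

## Working session

There is one attempt and no reset: what is moved stays moved. The work goes in short steps, Python scripts to look and compute and a shell command to move; the robot and the scene stay as the last step left them, time stands still between calls to the robot, and variables do not carry over. Pictures are saved under pics/ and viewed, about 12 in all and at most 16, crops included, and the job is handed in when it is done.

```bash
mkdir -p pics; ls; cat > h.py <<'E'
import numpy as np, cv2, json
from plant import robot
def K(p):
    f=200/np.tan(np.radians(p["fovy"])/2); return np.array([[f,0,p["cx"]],[0,f,p["cy"]],[0,0,1.]])
def ray(p,uv,z):
    n=cv2.undistortPoints(np.array(uv,float).reshape(-1,1,2),K(p),np.array(p["D"],float)).reshape(-1,2)
    d=np.c_[n,np.ones(len(n))]@np.array(p["rotation"]).T; o=np.array(p["position"])
    return o+d*((z-o[2])/d[:,2])[:,None]
def proj(p,X):
    R=np.array(p["rotation"]); c=(np.atleast_2d(X)-np.array(p["position"]))@R
    return cv2.projectPoints(c,np.zeros(3),np.zeros(3),K(p),np.array(p["D"],float))[0].reshape(-1,2)
E
python3 - <<'E'
from h import *
for c in("top","scene"):
    p=robot.camera_params(c); print(c,p)
    im=robot.read_camera(c); cv2.imwrite(f"pics/{c}0.png",im)
    for q in("rack_from","rack_to","bushing_center","fitting_center","roller_center","shaft_center","pad_bushing"):
        for o in robot.outline_of(c,q)[:4]:
            print(c,q,round(o["conf"],2),o["box"])
print(robot.sense())
E
```

```text
pics
top {'fovy': 52.832532668508335, 'cx': 314.0322229449293, 'cy': 199.26074218718688, 'D': array([-0.0763287,  0.       ,  0.       ,  0.       ,  0.       ]), 'position': array([ 0.30379848, -0.00346126,  0.96456258]), 'rotation': array([ 0.06600017, -0.69379306,  0.71369344, -0.07026263])}
top rack_from 0.61 [145.3, 173.2, 275.4, 214.0]
top rack_to 0.78 [329.1, 148.6, 460.0, 202.0]
top bushing_center 0.77 [244.2, 182.4, 264.1, 202.7]
top bushing_center 0.19 [215.5, 179.0, 238.7, 200.6]
top fitting_center 0.51 [188.9, 185.9, 207.7, 203.0]
top roller_center 0.81 [154.9, 183.3, 179.2, 206.8]
top shaft_center 0.86 [216.7, 178.9, 238.1, 202.0]
top pad_bushing 0.62 [247.3, 179.5, 265.4, 205.4]
scene {'fovy': 47.95082048643899, 'cx': 317.56797863849175, 'cy': 202.89025299336856, 'D': array([-0.01425452,  0.        ,  0.        ,  0.        ,  0.        ]), 'position': array([1.00416453, 0.30502607, 0.89207214]), 'rotation': array([-0.15223972,  0.46462658,  0.83203022, -0.26205138])}
scene rack_from 0.95 [338.9, 223.6, 483.1, 314.6]
scene rack_to 0.64 [170.2, 158.3, 301.6, 218.9]
scene
[... 282 characters left out ...]
[343.7, 233.1, 373.6, 258.6]
{'time_s': 0.8, 'joint_positions': array([ 9.98388132e-01,  4.90897691e-01,  1.55892001e+00, -6.66664235e-06,
        1.09169791e+00, -1.05613391e-01]), 'qd': array([ 0.00083242, -0.00094069, -0.00047652,  0.00094232,  0.00108322,
       -0.00096755]), 'joint_torque': array([-2.95239743e-04, -6.18229294e+01, -2.61829627e+01, -2.08493047e-04,
        2.48529732e-04, -2.91629419e-05]), 'tcp_pos': array([0.28125791, 0.55814503, 0.24532148]), 'orientation': array([ 0.68794574,  0.16356652,  0.68792368, -0.16351653]), 'ft_force': array([-0.26303696, -0.22888449,  0.28558004]), 'ft_torque': array([-0.02355901, -0.04548976, -0.01525013]), 'finger_gap': 1.00088498896869}
```

```bash
sed -i 's/np.array(p\["rotation"\])/Rm(p["rotation"])/g' h.py; cat >> h.py <<'E'
from scipy.spatial.transform import Rotation as Ro
def Rm(q): return Ro.from_quat([q[1],q[2],q[3],q[0]]).as_matrix()
E
python3 - <<'E'
import cv2
a=cv2.imread("pics/top0.png")
cv2.imwrite("pics/top0c.png",cv2.resize(a[100:300,100:500],None,fx=2,fy=2,interpolation=2))
a=cv2.imread("pics/scene0.png")
cv2.imwrite("pics/scene0c.png",cv2.resize(a[120:340,120:520],None,fx=2,fy=2,interpolation=2))
E
```

```text
(no output)
```

View pics/top0c.png

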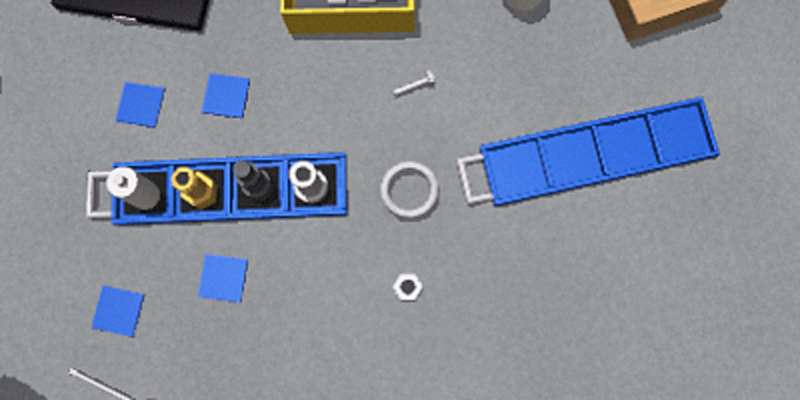

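View pics/scene0c.png

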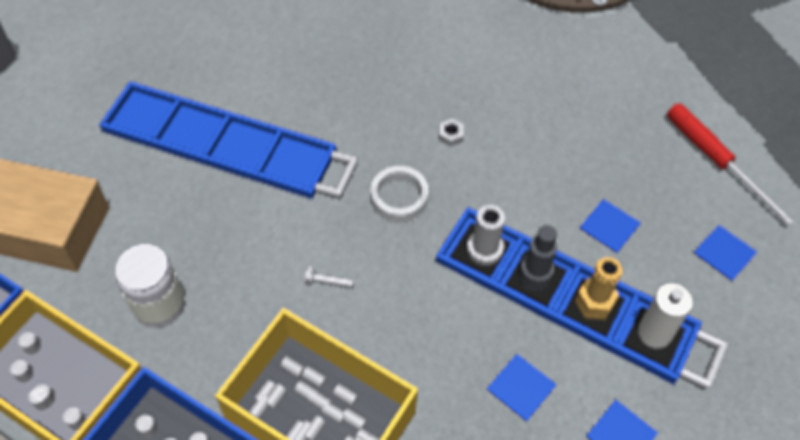

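```bash
cat >> h.py <<'E'
from scipy.optimize import minimize
def hullmask(p,X,S=4):
    m=np.zeros((400*S,640*S),np.uint8); u=(proj(p,X)+.5)*S-.5
    cv2.fillConvexPoly(m,cv2.convexHull(u.round().astype(np.int32)),1); return m
def iou(a,b): return (a&b).sum()/max(1,(a|b).sum())
def up(m): return cv2.resize(m.astype(np.uint8),None,fx=4,fy=4,interpolation=1)
PARTS={"bushing":[(20,0,10),(15,10,70)],"fitting":[(20,0,24),(13,24,80)],"roller":[(18,0,80),(6,80,92)],"shaft":[(18,0,26),(14,26,70),(10,70,96)]}
t=np.linspace(0,2*np.pi,40)
def partmask(p,n,xy,z0):
    m=0
    for r,a,b in PARTS[n]:
        m=m|hullmask(p,np.vstack([np.c_[xy[0]+r/1e3*np.cos(t),xy[1]+r/1e3*np.sin(t),0*t+z0+h/1e3] for h in(a,b)]))
    return m
def box(xy,th):
    c,s=np.cos(th),np.sin(th)
    return np.array([[xy[0]+c*a-s*b,xy[1]+s*a+c*b,z] for a in(-.038,.038) for b in(-.143,.143) for z in(0,.016)])
def fitpart(n,obs,x0,z0):
    f=lambda x:-sum(iou(partmask(p,n,x,z0),m) for p,m in obs)
    r=minimize(f,x0,method="Nelder-Mead",options=dict(initial_simplex=[x0,x0+[.008,0],x0+[0,.008]],xatol=1e-4,fatol=1e-4)); return r.x,-r.fun/len(obs)
E
cat > m.py <<'E'
from h import *
ims={c:(robot.camera_params(c),cv2.imread(f"pics/{c}0.png")) for c in("top","scene")}
seeds={"from":{"top":[145,173,275,214],"scene":[339,224,483,315]},"to":{"top":[329,149,460,202],"scene":[170,158,302,219]}}
for k in seeds:
    obs={}
    for c,(p,im) in ims.items():
        h=cv2.cvtColor(im,cv2.COLOR_BGR2HSV); b=cv2.inRange(h,(100,110,60),(125,255,255))
        l,t_,r,bo=seeds[k][c]; z=np.zeros_like(b); z[t_-4:bo+5,l-4:r+5]=b[t_-4:bo+5,l-4:r+5]
        n,lab,st,_=cv2.connectedComponentsWithStats(z)
        big=np.isin(lab,[i for i in range(1,n) if st[i,4]>150]).astype(np.uint8)
        if k=="from": big=z//255 if 0 else big
        pts=cv2.findNonZero(big); m=np.zeros_like(b); cv2.fillConvexPoly(m,cv2.convexHull(pts),1); obs[c]=(p,up(m))
        q=ray(p,pts.reshape(-1,2),.012)[:,:2]; R=cv2.minAreaRect(np.float32(q)); print(k,c,R)
        if c=="top": x0=R
    (cx,cy),(w,hh),a=x0; th=np.radians(a if hh>w else a-90)
    x0=np.array([cx,cy,th])
    for name in(["top"],["scene"],["top","scene"]):
        f=lambda x:-sum(iou(hullmask(obs[c][0],box(x[:2],x[2])),obs[c][1]) for c in name)
        r=minimize(f,x0,method="Nelder-Mead",options=dict(initial_simplex=[x0,x0+[.008,0,0],x0+[0,.008,0],x0+[0,0,.04]],xatol=1e-4,fatol=1e-4))
        print(k,name,r.x.round(4),-r.fun/len(name))
    if k=="from": RF=r.x
E
cat > m2.py <<'E'
from m import *
for i,n in enumerate(["roller","fitting","shaft","bushing"]):
    obs={}
    for c,(p,im) in ims.items():
        if n==("roller"): robot.read_camera(c)
        o=robot.outline_of(c,n+"_center")[0]; obs[c]=(p,up(o["region"]))
    q=[.105,.035,-.035,-.105][i]
    th=RF[2]; x0=RF[:2]+q*np.array([-np.sin(th),np.cos(th)])
    for cs in(["top"],["scene"],["top","scene"]):
        x,s=fitpart(n,[obs[c] for c in cs],x0,.007)
        d=x-RF[:2]; print(n,cs,x.round(4),round(s,3),"rack xy",(Rm([np.cos(th/2),0,0,np.sin(th/2)])[:2,:2].T@d).round(4))
E
python3 m2.py
```

```text
from top ((0.5100883841514587, 0.23117104172706604), (0.07827986776828766, 0.2874423861503601), 0.8595167994499207)
from scene ((0.4949381351470947, 0.262167751789093), (0.23312588036060333, 0.34324994683265686), 35.77680206298828)
from ['top'] [0.5108 0.2308 0.0153] 0.9775385368240763
from ['scene'] [0.5151 0.2324 0.007 ] 0.387182242449143
from ['top', 'scene'] [0.5108 0.2317 0.0125] 0.6809215785787606
to top ((0.544995903968811, -0.2238965779542923), (0.07841203361749649, 0.2879360020160675), 11.257438659667969)
to scene ((0.5466054677963257, -0.22311225533485413), (0.08297590911388397, 0.28919142484664917), 11.163310050964355)
to ['top'] [ 0.5455 -0.2241  0.1949] 0.9780170255383075
to ['scene'] [ 0.5445 -0.2246  0.1942] 0.9766536964980544
to ['top', 'scene'] [ 0.5449 -0.224   0.1951] 0.9747435201332222
roller ['top'] [0.5037 0.3333] 0.919 rack xy [-0.0058  0.1017]
roller ['scene'] [0.5064 0.3353] 0.951 rack xy [-0.0031  0.1036]
roller ['top', 'scene'] [0.505  0.3351] 0.919 rack xy [-0.0045  0.1034]
fitting ['top'] [0.5067 0.2652] 0.918 rack xy [-0.0037  0.0336]
fitting ['scene'] [0.5045 0.2653] 0.921 rack xy [-0.0059  0.0337]
fitting ['top', 'scene'] [0.5058 0.2653] 0.915 rack xy [-0.0046  0.0337]
shaft ['top'] [0.5134 0.1944] 0.914 rack xy [ 0.0022 -0.0373]
shaft ['scene'] [0.5114 0.1949] 0.921 rack xy [ 0.0001 -0.0368]
shaft ['top', 'scene'] [0.5128 0.1945] 0.908 rack xy [ 0.0015 -0.0373]
bushing ['top'] [0.5103 0.1299] 0.93 rack xy [-0.0018 -0.1018]
bushing ['scene'] [0.5097 0.1314] 0.909 rack xy [-0.0023 -0.1003]
bushing ['top', 'scene'] [0.5102 0.1306] 0.909 rack xy [-0.0018 -0.1011]
```

```bash
cat > s.py <<'E'
from h import *
import sys
s=robot.sense(); M=Rm(s["orientation"])
print(round(s["time_s"],2),"tcp",s["tcp_pos"].round(4),"toolx",M[:,0].round(3),"jaw deg",round(np.degrees(np.arctan2(M[1,1],M[0,1])),2),"gap",round(s["finger_gap"],3),"F",s["ft_force"].round(1))
if len(sys.argv)>1: print("delta",(np.array(sys.argv[1:4],float)-s["tcp_pos"]).round(4))
E
python3 s.py 0.505 0.335 0.20
```

```text
1.3 tcp [0.2813 0.5581 0.2453] toolx [ 0.  0. -1.] jaw deg 63.25 gap 0.999 F [0.5 0.3 0.6]
delta [ 0.2237 -0.2231 -0.0453]
```

```bash
python3 -m creep '[[1,0.03,-0.03,0,0,0,-7],[1,0.06,-0.06,0,0,0,-15],[1,0.09,-0.09,-0.01,0,0,-23],[1,0.12,-0.12,-0.015,0,0,-31],[1,0.15,-0.15,-0.02,0,0,-39],[1,0.18,-0.18,-0.03,0,0,-47],[1,0.205,-0.205,-0.04,0,0,-55],[1,0.2237,-0.2231,-0.0453,0,0,-63.25],[1,0.2237,-0.2231,-0.0453,0,0,-63.25],[1,0.2237,-0.2231,-0.0453,0,0,-63.25],[1,0.2237,-0.2231,-0.0453,0,0,-63.25],[1,0.2237,-0.2231,-0.0453,0,0,-63.25]]' 40; python3 s.py .505 .335 .052
python3 - <<'E'
from h import *
p=robot.camera_params("wrist"); im=robot.read_camera("wrist"); cv2.imwrite("pics/w1.png",im)
r=robot.outline_of("wrist","roller_center"); 
for o in r[:2]: print(o["conf"],o["box"])
if r: print(fitpart("roller",[(p,up(r[0]["region"]))],np.array([.505,.335]),.007))
E
```

```text
time_s: 2.5
tcp_pos: [0.5043, 0.3359, 0.2004]
orientation: [0.501, 0.5, 0.501, -0.499]
ft_force: [-0.3, 0.5, 0.3]
finger_gap: 0.999
2.5 tcp [0.5043 0.3359 0.2004] toolx [ 0.  0. -1.] jaw deg 0.14 gap 0.999 F [-0.3  0.5  0.3]
delta [ 0.0007 -0.0009 -0.1484]
0.72 [296.9, 168.6, 337.4, 219.6]
(array([0.50791019, 0.33626944]), np.float64(0.894915982945792))
```

View pics/w1.png

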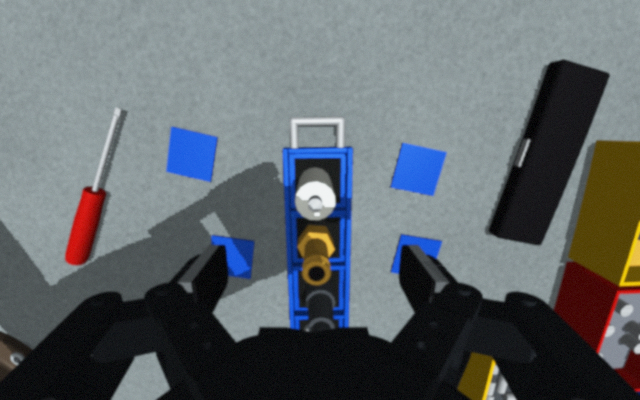

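```bash
python3 -m creep '[[1,0.0017,-0.0004,-0.03,0,0,0],[1,0.0017,-0.0004,-0.06,0,0,0],[1,0.0017,-0.0004,-0.09,0,0,0],[1,0.0017,-0.0004,-0.115,0,0,0],[1,0.0017,-0.0004,-0.135,0,0,0],[1,0.0017,-0.0004,-0.1484,0,0,0],[1,0.0017,-0.0004,-0.1484,0,0,0],[1,0.0017,-0.0004,-0.1484,0,0,0],[0.3,0.0017,-0.0004,-0.1484,0,0,0],[0.2,0.0017,-0.0004,-0.1484,0,0,0],[0.2,0.0017,-0.0004,-0.1484,0,0,0],[0.2,0.0017,-0.0004,-0.1484,0,0,0],[0.2,0.0017,-0.0004,-0.1484,0,0,0],[0.2,0.0017,-0.0004,-0.1484,0,0,0],[0.2,0.0017,-0.0004,-0.1484,0,0,0],[0.2,0.0017,-0.0004,-0.1484,0,0,0]]' 40; python3 s.py .565 -.327 .052
```

```text
time_s: 4.2
tcp_pos: [0.5064, 0.3355, 0.0526]
orientation: [0.501, 0.5, 0.5, -0.499]
ft_force: [-1.9, -1.2, 5.7]
finger_gap: 0.412
4.2 tcp [0.5064 0.3355 0.0526] toolx [ 0.001  0.001 -1.   ] jaw deg 0.11 gap 0.412 F [-1.9 -1.2  5.7]
delta [ 5.860e-02 -6.625e-01 -6.000e-04]
```

```bash
python3 -m creep '[[0.2,0,0,0.02,0,0,0],[0.2,0,0,0.05,0,0,0],[0.2,0,0,0.085,0,0,0],[0.2,0,0,0.115,0,0,0],[0.2,0,0,0.135,0,0,0],[0.2,0,-0.01,0.14,0,0,0],[0.2,0,-0.03,0.14,0,0,0],[0.2,0.005,-0.06,0.14,0,0,0],[0.2,0.01,-0.1,0.14,0,0,0],[0.2,0.015,-0.145,0.14,0,0,0],[0.2,0.02,-0.19,0.14,0,0,0],[0.2,0.025,-0.235,0.14,0,0,0],[0.2,0.03,-0.28,0.14,0,0,0],[0.2,0.03,-0.325,0.14,0,0,0],[0.2,0.035,-0.37,0.14,0,0,0],[0.2,0.04,-0.41,0.14,0,0,0],[0.2,0.04,-0.44,0.14,0,0,0],[0.2,0.045,-0.46,0.14,0,0,0],[0.2,0.045,-0.47,0.14,0,0,0],[0.2,0.045,-0.47,0.14,0,0,0]]'; python3 s.py .5653 -.327 .05
```

```text
time_s: 6.2
tcp_pos: [0.5506, -0.1354, 0.1917]
orientation: [0.5, 0.5, 0.5, -0.5]
ft_force: [0.1, 0.8, -2.5]
finger_gap: 0.408
6.2 tcp [ 0.5506 -0.1354  0.1917] toolx [-0.     0.001 -1.   ] jaw deg 0.02 gap 0.408 F [ 0.1  0.8 -2.5]
delta [ 0.0147 -0.1916 -0.1417]
```

```bash
python3 -m creep '[[0.2,0.002,-0.02,0,0,0,0],[0.2,0.005,-0.05,0,0,0,0],[0.2,0.008,-0.09,0,0,0,0],[0.2,0.011,-0.13,0,0,0,0],[0.2,0.014,-0.165,0,0,0,0],[0.2,0.0147,-0.185,0,0,0,0],[0.2,0.0147,-0.1916,0,0,0,0],[0.2,0.0147,-0.1916,-0.01,0,0,0],[0.2,0.0147,-0.1916,-0.04,0,0,0],[0.2,0.0147,-0.1916,-0.07,0,0,0],[0.2,0.0147,-0.1916,-0.1,0,0,0],[0.2,0.0147,-0.1916,-0.12,0,0,0],[0.2,0.0147,-0.1916,-0.12,0,0,0],[0.2,0.0147,-0.1916,-0.12,0,0,0]]'; python3 s.py .5653 -.327 .05
python3 - <<'E'
from h import *
for c in("top","scene"):
    p=robot.camera_params(c); im=robot.read_camera(c); cv2.imwrite(f"pics/{c}1.png",im)
a=cv2.imread("pics/scene1.png")[100:250,100:340]; b=cv2.imread("pics/top1.png")[100:250,300:540]
cv2.imwrite("pics/v1.png",cv2.resize(np.hstack([a,b]),None,fx=1.66,fy=1.66,interpolation=2))
E
```

```text
time_s: 7.6
tcp_pos: [0.5655, -0.3257, 0.0718]
orientation: [0.5, 0.5, 0.501, -0.499]
ft_force: [0.2, -0.6, -2.7]
finger_gap: 0.408
7.6 tcp [ 0.5655 -0.3257  0.0718] toolx [-0.001  0.002 -1.   ] jaw deg 0.09 gap 0.408 F [ 0.2 -0.6 -2.7]
delta [-0.0002 -0.0013 -0.0218]
```

View pics/v1.png

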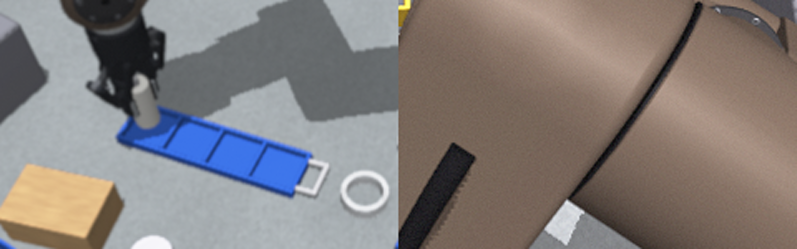

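The scene view (left) shows the roller upright in the jaws over the end compartment farthest from the handle, with its foot at about crop pixel (148,122). I'll lower it and release.

```bash
python3 -m creep '[[0.2,0,-0.0013,-0.01,0,0,0],[0.2,0,-0.0013,-0.018,0,0,0],[0.2,0,-0.0013,-0.0214,0,0,0],[0.2,0,-0.0013,-0.0218,0,0,0],[0.2,0,-0.0013,-0.0218,0,0,0],[0.2,0,-0.0013,-0.0218,0,0,0],[0.6,0,-0.0013,-0.0218,0,0,0],[0.8,0,-0.0013,-0.0218,0,0,0],[1,0,-0.0013,-0.0218,0,0,0],[1,0,-0.0013,-0.0218,0,0,0],[1,0,-0.0013,-0.0218,0,0,0],[1,0,-0.0013,-0.0218,0,0,0],[1,0,-0.0013,0,0,0,0],[1,0,-0.0013,0.04,0,0,0],[1,0,-0.0013,0.08,0,0,0],[1,0,-0.0013,0.12,0,0,0],[1,0,-0.0013,0.12,0,0,0]]'; python3 s.py .506 .2655 .19
```

```text
time_s: 9.4
tcp_pos: [0.5675, -0.3289, 0.1987]
orientation: [0.504, 0.501, 0.497, -0.499]
ft_force: [0.0, 0.5, -0.1]
finger_gap: 1.0
9.4 tcp [ 0.5675 -0.3289  0.1987] toolx [ 0.008 -0.005 -1.   ] jaw deg 0.07 gap 1.0 F [ 0.   0.5 -0.1]
delta [-0.0615  0.5944 -0.0087]
```

```bash
python3 -m creep '[[1,-0.005,0.045,0,0,0,0],[1,-0.01,0.09,0,0,0,0],[1,-0.015,0.135,0,0,0,0],[1,-0.02,0.18,0,0,0,0],[1,-0.025,0.225,0,0,0,0],[1,-0.03,0.27,0,0,0,0],[1,-0.035,0.315,0,0,0,0],[1,-0.04,0.36,0,0,0,0],[1,-0.045,0.405,0,0,0,0],[1,-0.05,0.45,0,0,0,0],[1,-0.055,0.495,0,0,0,0],[1,-0.06,0.54,0,0,0,0],[1,-0.0615,0.58,0,0,0,0],[1,-0.0615,0.5944,-0.0087,0,0,0],[1,-0.0615,0.5944,-0.0087,0,0,0],[1,-0.0615,0.5944,-0.0087,0,0,0],[1,-0.0615,0.5944,-0.0087,0,0,0]]'
python3 - <<'E'
from h import *
obs=[]
for c in("top","scene"):
    p=robot.camera_params(c); im=robot.read_camera(c); cv2.imwrite(f"pics/{c}2.png",im)
    r=[o for o in robot.outline_of(c,"roller_center")]
    for o in r[:2]: print(c,o["conf"],o["box"])
    if r and r[0]["conf"]>.4: print("roller",fitpart("roller",[(p,up(r[0]["region"]))],np.array([.5653,-.327]),.004))
p=robot.camera_params("wrist"); im=robot.read_camera("wrist")
r=robot.outline_of("wrist","fitting_center"); 
for o in r[:2]: print(o["conf"],o["box"])
if r: print(fitpart("fitting",[(p,up(r[0]["region"]))],np.array([.506,.265]),.007))
E
python3 s.py .506 .2655 .052
```

```text
time_s: 11.1
tcp_pos: [0.5062, 0.2642, 0.1899]
orientation: [0.503, 0.501, 0.497, -0.499]
ft_force: [-0.4, 0.1, -0.3]
finger_gap: 1.001
scene 0.63 [176.1, 149.0, 196.5, 184.8]
scene 0.56 [338.8, 222.7, 484.8, 314.8]
roller (array([ 0.56415454, -0.33005876]), np.float64(0.9406293795387948))
0.69 [290.7, 166.6, 332.7, 217.6]
(array([0.50842567, 0.26594724]), np.float64(0.9276853136076437))
11.4 tcp [0.5062 0.265  0.1902] toolx [ 0.009 -0.005 -1.   ] jaw deg 0.03 gap 1.002 F [-0.6 -0.7 -0.1]
delta [-0.0002  0.0005 -0.1382]
```

```bash
python3 -m creep '[[1,0.0008,0.0005,-0.03,0.1,0.2,0],[1,0.0008,0.0005,-0.06,0.29,0.52,0],[1,0.0008,0.0005,-0.09,0.29,0.52,0],[1,0.0008,0.0005,-0.115,0.29,0.52,0],[1,0.0008,0.0005,-0.13,0.29,0.52,0],[1,0.0008,0.0005,-0.1382,0.29,0.52,0],[1,0.0008,0.0005,-0.1382,0.29,0.52,0],[1,0.0008,0.0005,-0.1382,0.29,0.52,0],[0.3,0.0008,0.0005,-0.1382,0.29,0.52,0],[0.1,0.0008,0.0005,-0.1382,0.29,0.52,0],[0.1,0.0008,0.0005,-0.1382,0.29,0.52,0],[0.1,0.0008,0.0005,-0.1382,0.29,0.52,0],[0.1,0.0008,0.0005,-0.1382,0.29,0.52,0],[0.1,0.0008,0.0005,-0.1382,0.29,0.52,0],[0.1,0.0008,0.0005,-0.1382,0.29,0.52,0],[0.1,0.0008,0.0005,-0.1382,0.29,0.52,0],[0.1,0.0008,0.0005,-0.1382,0.29,0.52,0]]'; python3 s.py .5517 -.258 .19
```

```text
time_s: 13.1
tcp_pos: [0.5071, 0.2655, 0.0524]
orientation: [0.5, 0.5, 0.5, -0.5]
ft_force: [-0.5, -1.4, 5.0]
finger_gap: 0.295
13.1 tcp [0.5071 0.2655 0.0524] toolx [ 0.  0. -1.] jaw deg 0.02 gap 0.295 F [-0.5 -1.4  5. ]
delta [ 0.0446 -0.5235  0.1376]
```

Gripped: 0.295 × 85 ≈ 25 mm against 26 mm expected. Next I'll lift and traverse.

```bash
python3 -m creep '[[0.1,0,0,0.02,0,0,0],[0.1,0,0,0.05,0,0,0],[0.1,0,0,0.085,0,0,0],[0.1,0,0,0.115,0,0,0],[0.1,0,0,0.135,0,0,0],[0.1,0,-0.01,0.1376,0,0,0],[0.1,0,-0.03,0.1376,0,0,0],[0.1,0.005,-0.06,0.1376,0,0,0],[0.1,0.01,-0.1,0.1376,0,0,0],[0.1,0.015,-0.145,0.1376,0,0,0],[0.1,0.02,-0.19,0.1376,0,0,0],[0.1,0.025,-0.235,0.1376,0,0,0],[0.1,0.03,-0.28,0.1376,0,0,0],[0.1,0.03,-0.325,0.1376,0,0,0],[0.1,0.035,-0.37,0.1376,0,0,0],[0.1,0.04,-0.41,0.1376,0,0,0],[0.1,0.0446,-0.45,0.1376,0,0,0],[0.1,0.0446,-0.485,0.1376,0,0,0],[0.1,0.0446,-0.51,0.1376,0,0,0],[0.1,0.0446,-0.5235,0.1376,0,0,0]]'; python3 s.py .5517 -.2583 .05
python3 -m creep '[[0.1,0,0,0,0,0,0],[0.1,0,0,0,0,0,0]]' ; python3 s.py .5517 -.2583 .0498
```

```text
time_s: 15.1
tcp_pos: [0.5506, -0.2601, 0.1882]
orientation: [-0.499, -0.5, -0.5, 0.501]
ft_force: [0.5, 0.7, -2.4]
finger_gap: 0.291
15.1 tcp [ 0.5506 -0.2601  0.1882] toolx [-0.002  0.001 -1.   ] jaw deg -0.08 gap 0.291 F [ 0.5  0.7 -2.4]
delta [ 0.0011  0.0018 -0.1382]
time_s: 15.3
tcp_pos: [0.55, -0.2595, 0.1871]
orientation: [0.498, 0.5, 0.501, -0.501]
ft_force: [1.5, 0.0, -2.4]
finger_gap: 0.291
15.3 tcp [ 0.55   -0.2595  0.1871] toolx [-0.004  0.002 -1.   ] jaw deg -0.1 gap 0.291 F [ 1.5  0.  -2.4]
delta [ 0.0017  0.0012 -0.1373]
```

```bash
python3 -m creep '[[0.1,0.0017,0.0012,-0.02,-0.1,-0.23,0],[0.1,0.0017,0.0012,-0.05,-0.1,-0.23,0],[0.1,0.0017,0.0012,-0.08,-0.1,-0.23,0],[0.1,0.0017,0.0012,-0.105,-0.1,-0.23,0],[0.1,0.0017,0.0012,-0.122,-0.1,-0.23,0],[0.1,0.0017,0.0012,-0.13,-0.1,-0.23,0],[0.1,0.0017,0.0012,-0.13,-0.1,-0.23,0],[0.1,0.0017,0.0012,-0.13,-0.1,-0.23,0]]'; python3 s.py .5517 -.2583 .0498
```

```text
time_s: 16.1
tcp_pos: [0.5521, -0.258, 0.0579]
orientation: [0.5, 0.501, 0.5, -0.5]
ft_force: [-0.5, -0.4, -2.4]
finger_gap: 0.294
16.1 tcp [ 0.5521 -0.258   0.0579] toolx [ 0.001  0.    -1.   ] jaw deg -0.07 gap 0.294 F [-0.5 -0.4 -2.4]
delta [-0.0004 -0.0003 -0.0081]
```

```bash
python3 -m creep '[[0.1,0,0,-0.005,0,0,0],[0.1,0,0,-0.008,0,0,0],[0.1,0,0,-0.008,0,0,0],[0.1,0,0,-0.008,0,0,0],[0.4,0,0,-0.008,0,0,0],[0.7,0,0,-0.008,0,0,0],[1,0,0,-0.008,0,0,0],[1,0,0,-0.008,0,0,0],[1,0,0,-0.008,0,0,0],[1,0,0,-0.008,0,0,0],[1,0,0,0.01,0,0,0],[1,0,0,0.05,0,0,0],[1,0,0,0.09,0,0,0],[1,0,0,0.13,0,0,0],[1,0,0,0.132,0,0,0],[1,0,0,0.132,0,0,0]]'; python3 s.py .5125 .1948 .19
```

```text
time_s: 17.7
tcp_pos: [0.5522, -0.258, 0.1907]
orientation: [0.501, 0.501, 0.499, -0.5]
ft_force: [0.1, -0.4, -0.5]
finger_gap: 1.0
17.7 tcp [ 0.5522 -0.258   0.1907] toolx [ 0.003 -0.001 -1.   ] jaw deg -0.07 gap 1.0 F [ 0.1 -0.4 -0.5]
delta [-0.0397  0.4528 -0.0007]
```

```bash
python3 -m creep '[[1,-0.003,0.04,0,0,0,0],[1,-0.007,0.08,0,0,0,0],[1,-0.01,0.12,0,0,0,0],[1,-0.015,0.16,0,0,0,0],[1,-0.02,0.2,0,0,0,0],[1,-0.024,0.24,0,0,0,0],[1,-0.028,0.28,0,0,0,0],[1,-0.032,0.32,0,0,0,0],[1,-0.035,0.36,0,0,0,0],[1,-0.0397,0.4,0,0,0,0],[1,-0.0397,0.44,0,0,0,0],[1,-0.0397,0.4528,0,0,0,0],[1,-0.0397,0.4528,0,0,0,0],[1,-0.0397,0.4528,0,0,0,0],[1,-0.0397,0.4528,0,0,0,0]]'
cat > w.py <<'E'
from h import *
import sys
n,x,y=sys.argv[1],float(sys.argv[2]),float(sys.argv[3])
p=robot.camera_params("wrist"); im=robot.read_camera("wrist")
r=robot.outline_of("wrist",n+"_center")
for o in r[:2]: print(o["conf"],o["box"])
if r: print(n,fitpart(n,[(p,up(r[0]["region"]))],np.array([x,y]),.007))
p=robot.camera_params("scene"); im=robot.read_camera("scene"); cv2.imwrite(f"pics/scene_{n}.png",im)
for m,g in (("roller",(.5653,-.327)),("fitting",(.5517,-.2583)),("shaft",(.5381,-.1897)),("bushing",(.5246,-.121))):
    for o in robot.outline_of("scene",m+"_center")[:1]:
        if o["box"][0]<320: print(m,o["conf"],o["box"],fitpart(m,[(p,up(o["region"]))],np.array(g),.004),"goal",g)
E
python3 w.py shaft .5125 .1948; python3 s.py .5125 .1948 .052
```

```text
time_s: 19.2
tcp_pos: [0.5125, 0.1936, 0.1902]
orientation: [0.5, 0.501, 0.499, -0.5]
ft_force: [0.6, -0.7, -0.7]
finger_gap: 1.003
0.64 [295.3, 164.0, 329.6, 221.1]
shaft (array([0.51410304, 0.19645723]), np.float64(0.90304396843292))
roller 0.92 [173.7, 152.0, 198.6, 185.8] (array([ 0.56522753, -0.3301917 ]), np.float64(0.91171875)) goal (0.5653, -0.327)
fitting 0.8 [206.3, 159.7, 224.9, 191.0] (array([ 0.55054814, -0.25912397]), np.float64(0.8913427561837456)) goal (0.5517, -0.2583)
19.55 tcp [0.5126 0.1944 0.1908] toolx [ 0.003 -0.001 -1.   ] jaw deg -0.1 gap 0.994 F [ 0.6 -0.3 -0.4]
delta [-1.000e-04  4.000e-04 -1.388e-01]
```

```bash
python3 -m creep '[[1,0.0004,0.0006,-0.03,0,0.1,0],[1,0.0004,0.0006,-0.06,0,0.17,0],[1,0.0004,0.0006,-0.09,0,0.17,0],[1,0.0004,0.0006,-0.115,0,0.17,0],[1,0.0004,0.0006,-0.13,0,0.17,0],[1,0.0004,0.0006,-0.1388,0,0.17,0],[1,0.0004,0.0006,-0.1388,0,0.17,0],[1,0.0004,0.0006,-0.1388,0,0.17,0],[0.3,0.0004,0.0006,-0.1388,0,0.17,0],[0.1,0.0004,0.0006,-0.1388,0,0.17,0],[0.1,0.0004,0.0006,-0.1388,0,0.17,0],[0.1,0.0004,0.0006,-0.1388,0,0.17,0],[0.1,0.0004,0.0006,-0.1388,0,0.17,0],[0.1,0.0004,0.0006,-0.1388,0,0.17,0],[0.1,0.0004,0.0006,-0.1388,0,0.17,0],[0.1,0.0004,0.0006,-0.1388,0,0.17,0],[0.1,0.0004,0.0006,-0.1388,0,0.17,0]]' 50; python3 s.py .5381 -.1897 .19
```

```text
time_s: 21.25
tcp_pos: [0.5129, 0.195, 0.0524]
orientation: [-0.5, -0.5, -0.499, 0.501]
ft_force: [-1.3, -0.5, 5.2]
finger_gap: 0.314
21.25 tcp [0.5129 0.195  0.0524] toolx [ 0.    -0.001 -1.   ] jaw deg -0.1 gap 0.314 F [-1.3 -0.5  5.2]
delta [ 0.0252 -0.3847  0.1376]
```

```bash
python3 -m creep '[[0.1,0,0,0.02,0,0,0],[0.1,0,0,0.05,0,0,0],[0.1,0,0,0.085,0,0,0],[0.1,0,0,0.115,0,0,0],[0.1,0,0,0.135,0,0,0],[0.1,0,-0.01,0.1376,0,0,0],[0.1,0,-0.03,0.1376,0,0,0],[0.1,0.005,-0.06,0.1376,0,0,0],[0.1,0.01,-0.095,0.1376,0,0,0],[0.1,0.013,-0.135,0.1376,0,0,0],[0.1,0.015,-0.175,0.1376,0,0,0],[0.1,0.018,-0.215,0.1376,0,0,0],[0.1,0.02,-0.255,0.1376,0,0,0],[0.1,0.0252,-0.295,0.1376,0,0,0],[0.1,0.0252,-0.33,0.1376,0,0,0],[0.1,0.0252,-0.36,0.1376,0,0,0],[0.1,0.0252,-0.378,0.1376,0,0,0],[0.1,0.0252,-0.3847,0.1376,0,0,0],[0.1,0.0252,-0.3847,0.1376,0,0,0],[0.1,0.0252,-0.3847,0.1376,0,0,0]]'; python3 s.py .5381 -.1897 .0498
```

```text
time_s: 23.25
tcp_pos: [0.5379, -0.1887, 0.1896]
orientation: [-0.499, -0.5, -0.5, 0.5]
ft_force: [-0.1, -0.4, -6.2]
finger_gap: 0.316
23.25 tcp [ 0.5379 -0.1887  0.1896] toolx [-0.001  0.    -1.   ] jaw deg -0.07 gap 0.316 F [-0.1 -0.4 -6.2]
delta [ 0.0002 -0.001  -0.1398]
```

```bash
python3 -m creep '[[0.1,0,-0.001,-0.02,0,0,0],[0.1,0,-0.001,-0.05,0,0,0],[0.1,0,-0.001,-0.08,0,0,0],[0.1,0,-0.001,-0.105,0,0,0],[0.1,0,-0.001,-0.122,0,0,0],[0.1,0,-0.001,-0.132,0,0,0],[0.1,0,-0.001,-0.132,0,0,0],[0.1,0,-0.001,-0.132,0,0,0]]'; python3 s.py .5381 -.1897 .0498
```

```text
time_s: 24.05
tcp_pos: [0.5383, -0.1894, 0.0582]
orientation: [-0.5, -0.5, -0.5, 0.5]
ft_force: [0.2, -0.0, -5.1]
finger_gap: 0.315
24.05 tcp [ 0.5383 -0.1894  0.0582] toolx [-0. -0. -1.] jaw deg -0.03 gap 0.315 F [ 0.2 -0.  -5.1]
delta [-0.0002 -0.0003 -0.0084]
```

```bash
python3 -m creep '[[0.1,0,0,-0.005,0,0,0],[0.1,0,0,-0.008,0,0,0],[0.1,0,0,-0.0083,0,0,0],[0.1,0,0,-0.0083,0,0,0],[0.4,0,0,-0.0083,0,0,0],[0.7,0,0,-0.0083,0,0,0],[1,0,0,-0.0083,0,0,0],[1,0,0,-0.0083,0,0,0],[1,0,0,-0.0083,0,0,0],[1,0,0,-0.0083,0,0,0],[1,0,0,0.01,0,0,0],[1,0,0,0.05,0,0,0],[1,0,0,0.09,0,0,0],[1,0,0,0.13,0,0,0],[1,0,0,0.132,0,0,0],[1,0,0,0.132,0,0,0]]'; python3 s.py .5103 .131 .19
```

```text
time_s: 25.65
tcp_pos: [0.5384, -0.1894, 0.191]
orientation: [0.501, 0.5, 0.499, -0.5]
ft_force: [0.7, 0.4, -0.1]
finger_gap: 1.002
25.65 tcp [ 0.5384 -0.1894  0.191 ] toolx [ 0.002 -0.001 -1.   ] jaw deg -0.03 gap 1.002 F [ 0.7  0.4 -0.1]
delta [-0.0281  0.3204 -0.001 ]
```

```bash
python3 -m creep '[[1,-0.003,0.04,0,0,0,0],[1,-0.007,0.08,0,0,0,0],[1,-0.01,0.12,0,0,0,0],[1,-0.015,0.16,0,0,0,0],[1,-0.02,0.2,0,0,0,0],[1,-0.024,0.24,0,0,0,0],[1,-0.028,0.28,0,0,0,0],[1,-0.0281,0.31,0,0,0,0],[1,-0.0281,0.3204,0,0,0,0],[1,-0.0281,0.3204,0,0,0,0],[1,-0.0281,0.3204,0,0,0,0],[1,-0.0281,0.3204,0,0,0,0]]'
python3 w.py bushing .5103 .131; python3 s.py .5103 .131 .052
```

```text
time_s: 26.85
tcp_pos: [0.5104, 0.1298, 0.1906]
orientation: [-0.5, -0.5, -0.499, 0.501]
ft_force: [0.5, 0.1, -0.5]
finger_gap: 1.003
0.94 [295.0, 164.2, 332.5, 214.1]
bushing (array([0.51236128, 0.13214099]), np.float64(0.925283897114883))
roller 0.73 [173.6, 150.5, 198.9, 185.7] (array([ 0.56414949, -0.32992798]), np.float64(0.9456439869445142)) goal (0.5653, -0.327)
fitting 0.88 [207.9, 161.3, 223.2, 191.6] (array([ 0.55104351, -0.25845429]), np.float64(0.9108298999411418)) goal (0.5517, -0.2583)
shaft 0.82 [232.2, 167.6, 249.3, 197.5] (array([ 0.53539228, -0.18974014]), np.float64(0.8704333678449934)) goal (0.5381, -0.1897)
27.2 tcp [0.5103 0.1307 0.191 ] toolx [ 0.002 -0.001 -1.   ] jaw deg -0.06 gap 1.003 F [ 0.2 -0.4 -0.3]
delta [-0.      0.0003 -0.139 ]
```

```bash
python3 -m creep '[[1,0.0006,0.0006,-0.03,0,0.1,0],[1,0.0006,0.0006,-0.06,0,0.12,0],[1,0.0006,0.0006,-0.09,0,0.12,0],[1,0.0006,0.0006,-0.115,0,0.12,0],[1,0.0006,0.0006,-0.13,0,0.12,0],[1,0.0006,0.0006,-0.139,0,0.12,0],[1,0.0006,0.0006,-0.139,0,0.12,0],[1,0.0006,0.0006,-0.139,0,0.12,0],[0.3,0.0006,0.0006,-0.139,0,0.12,0],[0.1,0.0006,0.0006,-0.139,0,0.12,0],[0.1,0.0006,0.0006,-0.139,0,0.12,0],[0.1,0.0006,0.0006,-0.139,0,0.12,0],[0.1,0.0006,0.0006,-0.139,0,0.12,0],[0.1,0.0006,0.0006,-0.139,0,0.12,0],[0.1,0.0006,0.0006,-0.139,0,0.12,0],[0.1,0.0006,0.0006,-0.139,0,0.12,0],[0.1,0.0006,0.0006,-0.139,0,0.12,0]]' 50; python3 s.py .5246 -.121 .19
```

```text
time_s: 28.9
tcp_pos: [0.511, 0.1313, 0.0525]
orientation: [-0.5, -0.5, -0.499, 0.5]
ft_force: [-1.1, -0.4, 5.2]
finger_gap: 0.341
28.9 tcp [0.511  0.1313 0.0525] toolx [ 0.    -0.001 -1.   ] jaw deg -0.05 gap 0.341 F [-1.1 -0.4  5.2]
delta [ 0.0136 -0.2523  0.1375]
```

```bash
python3 -m creep '[[0.1,0,0,0.02,0,0,0],[0.1,0,0,0.05,0,0,0],[0.1,0,0,0.085,0,0,0],[0.1,0,0,0.115,0,0,0],[0.1,0,0,0.135,0,0,0],[0.1,0,-0.01,0.1375,0,0,0],[0.1,0,-0.03,0.1375,0,0,0],[0.1,0.005,-0.06,0.1375,0,0,0],[0.1,0.008,-0.095,0.1375,0,0,0],[0.1,0.01,-0.13,0.1375,0,0,0],[0.1,0.012,-0.165,0.1375,0,0,0],[0.1,0.0136,-0.2,0.1375,0,0,0],[0.1,0.0136,-0.23,0.1375,0,0,0],[0.1,0.0136,-0.246,0.1375,0,0,0],[0.1,0.0136,-0.2523,0.1375,0,0,0],[0.1,0.0136,-0.2523,0.1375,0,0,0],[0.1,0.0136,-0.2523,0.1375,0,0,0]]'; python3 s.py .5246 -.121 .0498
```

```text
time_s: 30.6
tcp_pos: [0.5244, -0.1201, 0.1897]
orientation: [-0.5, -0.5, -0.5, 0.5]
ft_force: [-0.4, 0.2, -3.6]
finger_gap: 0.336
30.6 tcp [ 0.5244 -0.1201  0.1897] toolx [-0.    -0.001 -1.   ] jaw deg -0.02 gap 0.336 F [-0.4  0.2 -3.6]
delta [ 0.0002 -0.0009 -0.1399]
```

```bash
python3 -m creep '[[0.1,0,-0.001,-0.02,0,0,0],[0.1,0,-0.001,-0.05,0,0,0],[0.1,0,-0.001,-0.08,0,0,0],[0.1,0,-0.001,-0.105,0,0,0],[0.1,0,-0.001,-0.122,0,0,0],[0.1,0,-0.001,-0.132,0,0,0],[0.1,0,-0.001,-0.132,0,0,0],[0.1,0,-0.001,-0.132,0,0,0]]'; python3 s.py .5246 -.121 .0498
```

```text
time_s: 31.4
tcp_pos: [0.5248, -0.1207, 0.0583]
orientation: [0.5, 0.5, 0.5, -0.5]
ft_force: [0.5, 1.0, -2.8]
finger_gap: 0.337
31.4 tcp [ 0.5248 -0.1207  0.0583] toolx [ 0.    -0.001 -1.   ] jaw deg 0.01 gap 0.337 F [ 0.5  1.  -2.8]
delta [-0.0002 -0.0003 -0.0085]
```

After release I'll lift and move off toward +y, so the view of the rack is clear.

```bash
python3 -m creep '[[0.1,0,0,-0.005,0,0,0],[0.1,0,0,-0.008,0,0,0],[0.1,0,0,-0.0083,0,0,0],[0.1,0,0,-0.0083,0,0,0],[0.4,0,0,-0.0083,0,0,0],[0.7,0,0,-0.0083,0,0,0],[1,0,0,-0.0083,0,0,0],[1,0,0,-0.0083,0,0,0],[1,0,0,-0.0083,0,0,0],[1,0,0,-0.0083,0,0,0],[1,0,0,0.01,0,0,0],[1,0,0,0.05,0,0,0],[1,0,0,0.09,0,0,0],[1,0,0,0.13,0,0,0],[1,0,0.03,0.14,0,0,0],[1,0,0.07,0.14,0,0,0],[1,0,0.11,0.14,0,0,0],[1,0,0.15,0.14,0,0,0],[1,0,0.19,0.14,0,0,0],[1,0,0.23,0.14,0,0,0]]'
python3 -m creep '[[1,0,0.04,0,0,0,0],[1,0,0.08,0,0,0,0],[1,0,0.12,0,0,0,0],[1,0,0.16,0,0,0,0],[1,0,0.2,0,0,0,0],[1,0,0.2,0,0,0,0],[1,0,0.2,0,0,0,0],[1,0,0.2,0,0,0,0]]'
python3 w.py bushing .5 .13
python3 - <<'E'
from h import *
a=cv2.imread("pics/scene_bushing.png")[120:270,140:380]; b=robot.read_camera("top")[100:250,300:540]
cv2.imwrite("pics/v9.png",cv2.resize(np.hstack([a,b]),None,fx=1.66,fy=1.66,interpolation=2))
E
```

```text
time_s: 33.4
tcp_pos: [0.5245, 0.1109, 0.1984]
orientation: [0.5, 0.5, 0.5, -0.5]
ft_force: [1.2, -0.4, -0.0]
finger_gap: 0.998
time_s: 34.2
tcp_pos: [0.5244, 0.3101, 0.1983]
orientation: [-0.5, -0.5, -0.5, 0.5]
ft_force: [-0.2, -0.4, 0.3]
finger_gap: 0.998
roller 0.63 [175.4, 151.0, 197.6, 186.5] (array([ 0.56442763, -0.33062303]), np.float64(0.9107768123459993)) goal (0.5653, -0.327)
fitting 0.68 [205.7, 159.8, 226.0, 190.4] (array([ 0.55038532, -0.25987905]), np.float64(0.8988532784475154)) goal (0.5517, -0.2583)
shaft 0.95 [231.5, 166.4, 247.9, 198.6] (array([ 0.534753  , -0.19092483]), np.float64(0.8634680882570709)) goal (0.5381, -0.1897)
bushing 0.87 [259.1, 180.0, 276.5, 209.5] (array([ 0.52213326, -0.12210142]), np.float64(0.9251162790697675)) goal (0.5246, -0.121)
```

View pics/v9.png

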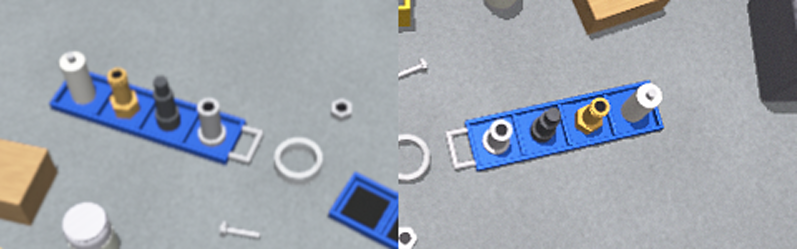

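Both views show all four parts upright. From the handle the order is bushing, shaft, fitting, roller, at scene crop pixels (210,120), (166,105), (122,92) and (75,78). The arm is clear of everything, so I'm handing in.

```bash
python3 -c "
from plant import robot
print(robot.finish_job())"
```

```text
the job is handed in; nothing more can be done
None
```

I moved all four parts into the empty rack in reverse order and handed the job in at about 34 s of the 106 s allowed. Counted from the handle they now stand bushing, shaft, fitting, roller.

- **Position:** the last scene-camera fits put each part within about 4 mm of its compartment centre; the limit is 17 mm.
- **Upright and clear:** the last pictures from the scene and top cameras show every part standing upright, with the gripper open and well away from them. I judged upright by eye and did not measure tilt or height.
- **Disagreements:**
  - The scene camera alone could not locate the full rack (overlap 0.39), so I used the top camera's fit there.
  - After placing, the top camera's network did not find the roller on the one time I asked it. The final position numbers therefore come from the scene camera only, with the top picture checked by eye.

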